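# Hold a tube adapter hole-up over the spill tray

### The arm

A 6-joint arm with a two-finger parallel gripper is mounted at the origin on the work surface. World frame = base frame: x ahead of the robot, y to its left, z up, the work surface at z = 0. Lengths are in m, angles in rad, forces in N, time in s.
With the tool pointing down it reaches from about 0.325 to 0.775 m from the base axis. Payload 5.5 kg.
Tool frame: the origin (TCP) lies on the centre line of the jaws, within the pads' length; the fingertips stand 17 mm ahead of it and the grasp point (between the pads) lies 2 mm behind it (env.tcp_to_tips is the distance from the TCP to the fingertips, in m); z points along the fingers, y is the line along which they close (so a half turn about z gives the same grasp; the last joint's range is limited). The gripper opens to 88 mm and grips with 3 to 60 N. Pads are 20 mm wide; open, the fingers measure 115 mm over their backs; the gripper's body (75 mm by 178 mm) begins 61 mm behind the grasp point.
Start: joints at [-1.278, 0.091, 1.231, -0, 1.82, -0.057], TCP at [0.206, -0.564, 0.24] pointing down, gripper open.
Joint ranges: [-2.87, 2.87], [-0.86, 2.18], [0.17, 2.46], [-1.51, 4.65], [0.06, 2.69], [-2.65, 2.65]. Speed limits (rad/s): [2.57, 2.57, 3.01, 3.14, 3.14, 3.14].

### API

Orientations are given as [roll, pitch, yaw] about the fixed x, y, z axes, in that order (R = Rz(yaw) Ry(pitch) Rx(roll)).
In Python, from cell import env, claw, solver, telemetry, vision, workorder gives the robot as it stands. Calls block until the motion is done:
- env.move_pose(position, orientation): joint-space move of the TCP to a pose.
- env.move_straight(position, rotation=None, v=0.15, force_limit=None): straight line of the TCP; rotation=None keeps the orientation; v is the mean speed in m/s. With force_limit (N) it stops when the force on the tool has changed by that much, and returns True; else False.
- env.movej(angles): joint-space move.
- claw.command_gripper(opening, strength=None): finger opening in m; strength is the grip in N (None keeps the last); returns when the fingers have stopped.
- env.pause(seconds).
- solver.solve_ik(position, orientation): joint angles nearest the present ones, or None.
- telemetry.sense(): the state.
- vision.camera(name): name is "scene" or "side" or "wrist"; returns a dict with "img" (420x560x3 uint8, red, green, blue), "fov_y" (degrees; the focal length in pixels is half the picture's height over the tangent of half this angle, whatever the lens; pixels are square), "cx", "cy" (the principal point, pixels), "origin" and "orientation" of the camera in the world. Camera axes: x right, y down, z forward; pixel columns grow to the right and rows downward; lengths in m; the calibration is good to about 2 mm. A picture is of the moment at which its call begins. There is no depth.
A pose or a line that the arm cannot do raises env.PlanningError and nothing moves.
- workorder.hand_in(): hands the job in; it is judged then, once.
Trained networks look in a picture, given as the dict that the camera call returned (one of the last four; its "shot" number tells which), for a name from the list of things; names that differ only in an ending like _2 or _b are one class to them, and where a whole thing is asked for, a point or a joint stands for the part that bears it (a point fixed in the world has none). Each returns a list of dicts, best first, with "confidence" (0 to 1); they miss things now and then, are a little off and sometimes report something else, mostly with a low value. They report only what shows in the picture. A call takes as long as a camera call. They do not tell look-alikes from the thing itself.
- vision.spot_in(picture, thing): "bbox" ([left, top, right, bottom] in pixels, round what is visible of it).
- vision.regions_of(picture, thing): "pixels" (420x560 bool, what is visible of it) and "bbox" ([left, top, right, bottom] in pixels, round what is visible of it).
The state is a dict: "time": time; "qpos": joint angles; "joint_velocities": joint speeds; "joint_efforts": joint torques, N m; "position": TCP position; "orientation": TCP orientation; "force": force on the tool from outside, world axes, zero at the start; "ft_torque": the same for the moment, N m; "grip_width": finger opening in m; "grasp_force": force on a finger pad.
Only numpy, scipy, OpenCV 4.12 (cv2) and the standard library are available. Lean on these libraries where they do the work, as an engineer would, in place of code of your own. Each camera call takes 0.05 s, during which the arm holds its last target. There are 200 camera calls.

### The job

The long aluminium tube adapter block lies on its side on the bench, pointing any way: find which of its ends has the blind tube hole, pick the block up and turn it so that the hole looks straight up, ready for a tube. Finish while still holding it in the gripper, upright and still, over the middle of the white spill tray and about a hand's breadth above it, touching nothing but the gripper. Leave everything else on the bench where it is.

Things in the scene. Friction and masses are not known exactly. Their poses are not given: they have to be found in the camera images.
- adapter: tube adapter: plain aluminium block 46 x 46 x 80 mm, about 340 g, the only part of this length; it starts lying on one of its long sides, pointing any way. One 46 x 46 end has a blind round hole of 30 mm diameter, 60 mm deep, in its middle; the other end and the four long sides are plain and flat. Origin at the centre of the block; its z axis runs along the 80 mm length and points out of the holed end; x and y are square to the long sides.
- adapter_mouth (a point): centre of the adapter's hole mouth, 40 mm from the block's centre along its z axis
- tray: white open spill tray, fixed to the bench, 200 (x) by 160 (y) mm, walls 30 mm high and 4 mm thick; origin under its centre, on the bench; empty
- blank: bystander: solid aluminium cube of 46 mm without any hole, loose on the bench; origin at the centre of its underside
- ring_weight: bystander: flat steel ring weight, 62 mm outside, 38 mm inside, 18 mm high, loose on the bench; origin at the centre of its underside
- marker: bystander: marker pen 128 mm long, 15 mm thick, loose on the bench on the right side near the robot; it lies along its x axis, origin at its middle on the bench
- bottle: bystander: amber bottle 52 mm across, 100 mm high, standing at the back of the bench; origin at the centre of its underside
- dish: bystander: closed glass dish 60 mm across, 15 mm high, on the left near the robot; origin at the centre of its underside
Not all that is in view belongs to the job. What is shaped like the adapter but red or yellow is not meant.

How it is judged:
At the end, for the whole second after the job is handed in: The adapter is held by the fingers (over 1 N), at rest, its holed end up within 0.2 rad of vertical, its centre 90 to 280 mm above the bench and within 50 mm of the tray's centre seen from above, not touching the tray (angle between adapter's own z axis and vertical below 0.2 rad and height (world z) of adapter between 0.09 and 0.28 m and horizontal distance between adapter and tray below 0.05 m and contact force between adapter and the fingers above 1 N and contact force between adapter and tray below 0.1 N and linear speed of adapter below 0.03 m/s and angular speed of adapter below 0.3 rad/s); the arm keeps its last pose, push and grip.
It fails at once if a bystander (solid cube, ring weight, marker, bottle or dish) is shifted by more than 30 mm (distance of any of blank, ring_weight, marker, bottle, dish from where it was at the start of the episode above 0.03 m).
It also fails if it takes over 59 s, if anything falls off the work surface, if the arm or the gripper's body presses on something with over 40 N, if the wrist force passes 120 N, or if a joint passes its speed limit or range.

## Working session

There is one attempt and no reset: what is moved stays moved. The work goes in short steps, each a Python script; the robot and the scene stay as the last script left them, time stands still between calls to the robot, and variables do not carry over. Pictures are saved under pics/ and viewed, at most 10 in all, crops included, and the job is handed in when it is done.

```bash
ls; mkdir -p pics; cat > h.py <<'E'
import numpy as np, cv2
from scipy.spatial.transform import Rotation as R
from cell import env, claw, solver, telemetry, vision, workorder
def rot(c):
    o=np.array(c["orientation"]); return o if o.shape==(3,3) else R.from_euler('xyz',o).as_matrix()
def f(c): return 210/np.tan(np.radians(c["fov_y"])/2)
def ray(c,u,v,z):
    d=rot(c)@np.array([(u-c["cx"])/f(c),(v-c["cy"])/f(c),1]); o=np.array(c["origin"])
    return o+d*(z-o[2])/d[2]
def proj(c,p):
    q=rot(c).T@(np.array(p)-c["origin"]); return np.array([c["cx"],c["cy"]])+f(c)*q[:2]/q[2]
def save(n,img): cv2.imwrite("pics/"+n,np.ascontiguousarray(img[:,:,::-1]))
E
python3 - <<'E'
from h import *
for n in ("scene","side"):
    c=vision.camera(n); save(n+"0.png",c["img"]); print(n,c["origin"],c["orientation"],c["fov_y"],c["cx"],c["cy"])
    for t in ("adapter","adapter_mouth","tray","blank","ring_weight","marker","bottle","dish"):
        r=vision.spot_in(c,t); print(t,[(np.round(x["bbox"]).astype(int).tolist(),round(x["confidence"],2)) for x in r])
E
```

```text
pics
scene [1.54302887 0.72296403 0.857527  ] [-2.12792827  0.01562457  2.23389562] 45.752672084341505 282.28895291910555 212.26716754759207
adapter [([231, 251, 265, 272], 0.91), ([245, 222, 274, 247], 0.86), ([290, 239, 318, 266], 0.66), ([202, 218, 228, 246], 0.58)]
adapter_mouth [([243, 221, 273, 246], 0.95), ([288, 238, 322, 262], 0.93), ([201, 216, 229, 246], 0.66)]
tray [([356, 243, 432, 306], 0.92)]
blank [([309, 214, 326, 236], 0.82), ([356, 242, 432, 309], 0.46)]
ring_weight [([232, 200, 250, 209], 0.51)]
marker [([226, 165, 238, 179], 0.4)]
bottle [([282, 250, 300, 285], 0.87), ([240, 222, 274, 247], 0.31)]
dish [([399, 229, 420, 242], 0.68), ([226, 164, 240, 181], 0.62)]
side [ 0.44599346 -1.08120919  0.64217234] [-2.08766905  0.00519692 -0.11142427] 53.7910959105082 278.9872951094951 205.55606749770837
adapter [([278, 183, 303, 206], 0.86), ([293, 207, 323, 234], 0.74), ([323, 228, 359, 255], 0.61), ([327, 194, 359, 219], 0.55)]
adapter_mouth [([326, 197, 359, 221], 0.96), ([279, 184, 308, 210], 0.78), ([318, 230, 356, 260], 0.71), ([291, 209, 321, 233], 0.59)]
tray [([235, 155, 298, 181], 0.9), ([262, 253, 285, 277], 0.46)]
blank [([239, 194, 261, 219], 0.66)]
ring_weight [([261, 255, 284, 279], 0.86), ([198, 173, 218, 183], 0.15)]
marker [([178, 310, 224, 356], 0.69)]
bottle [([317, 164, 334, 202], 0.76)]
dish [([199, 172, 216, 183], 0.47)]
```

```bash
python3 - <<'E'
from h import *
s=cv2.imread("pics/scene0.png")[150:330,180:450]; d=cv2.imread("pics/side0.png")[140:320,160:430]
a=np.vstack([cv2.resize(x,(800,533),interpolation=3)[:,:] for x in (s,d)])
cv2.imwrite("pics/s0.png",cv2.resize(s,(800,533),interpolation=3));cv2.imwrite("pics/d0.png",cv2.resize(d,(800,533),interpolation=3))
E
```

```text
(no output)
```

View pics/s0.png

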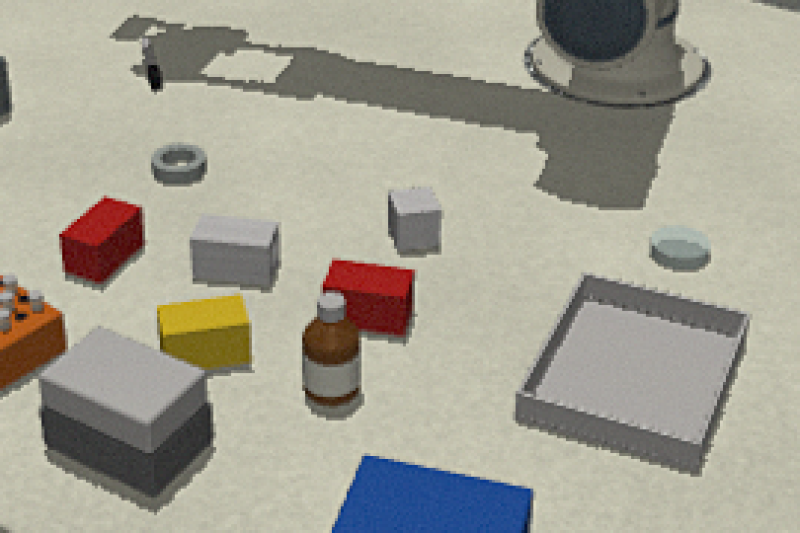

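View pics/d0.png

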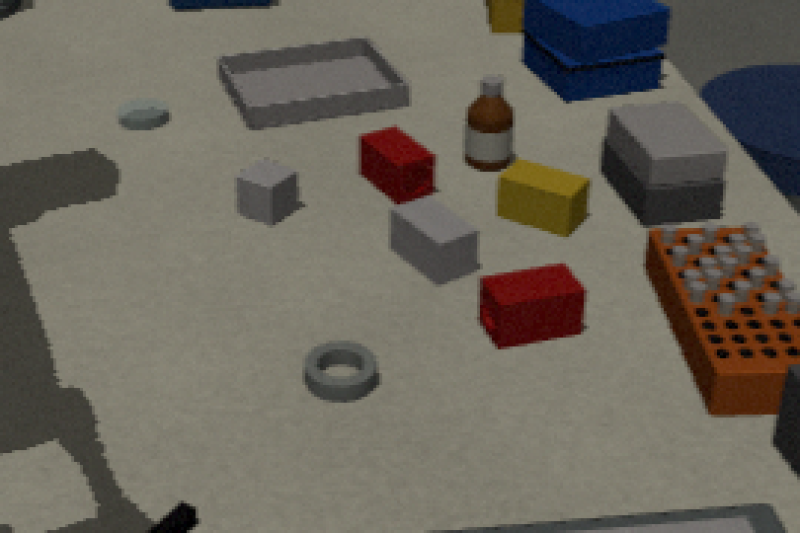

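Scene view: grey long block at pixel (259,234), or (307,221) in side. It could be confused with the grey cube (320,224), the red blocks (215,231) and (305,250), the yellow block (249,262) and the grey/dark box (222,290). I choose the grey 80 mm block. No hole shows on its right-front end in the side view. Next I fit its pose.

```bash
cat > fit.py <<'E'
from h import *
from scipy.optimize import minimize
def corners(p):
    x,y,a=p; c,s=np.cos(a),np.sin(a)
    return np.array([[x+c*l-s*w,y+s*l+c*w,z] for l in(-.04,.04) for w in(-.023,.023) for z in(0,.046)])
def sil(c,p,shape=(420,560),k=4):
    m=np.zeros((shape[0]*k,shape[1]*k),np.uint8)
    q=np.array([proj(c,v) for v in corners(p)])
    cv2.fillConvexPoly(m,cv2.convexHull(((q+.5)*k).astype(np.int32)),1)
    return cv2.resize(m.astype(np.float32),shape[::-1],interpolation=cv2.INTER_AREA)
def fit(views,x0):
    def cost(p): return sum(np.abs(sil(c,p)-m).sum()/m.sum() for c,m in views)
    best=min((minimize(cost,[x0[0],x0[1],a],method='Nelder-Mead',options=dict(initial_simplex=[[x0[0],x0[1],a],[x0[0]+.015,x0[1],a],[x0[0],x0[1]+.015,a],[x0[0],x0[1],a+.3]])) for a in np.arange(0,np.pi,np.pi/8)),key=lambda r:r.fun)
    return best.x,best.fun
E
python3 - <<'E'
from fit import *
px={"scene":(259,234),"side":(307,221)}; V=[]
for n in px:
    c=vision.camera(n)
    for t,z in (("tray",.015),("blank",.023),("ring_weight",.009),("bottle",.05),("dish",.007),("marker",.007)):
        r=vision.spot_in(c,t)
        if r: b=r[0]["bbox"]; print(n,t,np.round(ray(c,(b[0]+b[2])/2,(b[1]+b[3])/2,z),3),round(r[0]["confidence"],2))
    for r in vision.regions_of(c,"adapter"):
        m=r["pixels"]; ys,xs=np.nonzero(m); print(n,round(r["confidence"],2),r["bbox"],m.sum(),np.round(ray(c,xs.mean(),ys.mean(),.023),3))
        if m[px[n][1],px[n][0]]: V.append((c,m.astype(np.float32))); ctr=ray(c,xs.mean(),ys.mean(),.023)
print(len(V)); p,e=fit(V,ctr); print(p,e)
c,_=V[0]; print([np.round(proj(c,v)).tolist() for v in corners(p)])
E
```

```text
scene tray [0.565 0.314 0.015] 0.83
scene blank [0.481 0.013 0.023] 0.86
scene ring_weight [ 0.527 -0.267  0.009] 0.68
scene bottle [0.725 0.105 0.05 ] 0.59
scene dish [0.343 0.258 0.007] 0.79
scene 0.97 [201.1, 216.0, 226.3, 246.5] 615 [ 0.7   -0.212  0.023]
scene 0.95 [230.0, 249.3, 262.5, 273.1] 702 [ 0.752 -0.028  0.023]
scene 0.79 [288.6, 238.8, 316.4, 265.2] 572 [0.611 0.063 0.023]
scene 0.71 [243.3, 222.5, 275.6, 248.4] 616 [ 0.632 -0.093  0.023]
side tray [0.549 0.318 0.015] 0.72
side blank [0.476 0.005 0.023] 0.56
side ring_weight [ 0.519 -0.274  0.009] 0.58
side bottle [0.718 0.082 0.05 ] 0.93
side dish [0.342 0.254 0.007] 0.6
side marker [ 0.352 -0.466  0.007] 0.91
side 0.95 [280.2, 184.7, 306.6, 206.0] 484 [0.616 0.063 0.023]
side 0.61 [294.1, 205.2, 324.8, 235.5] 660 [ 0.629 -0.093  0.023]
side 0.58 [319.2, 228.8, 355.2, 256.5] 840 [ 0.695 -0.212  0.023]
2
[ 0.62913081 -0.09283242  2.03858158] 0.13444264233112335
[[245.0, 243.0], [244.0, 230.0], [249.0, 234.0], [248.0, 222.0], [271.0, 246.0], [271.0, 233.0], [275.0, 237.0], [274.0, 224.0]]
```

```bash
cat >> h.py <<'E'
def ori(z,x):
    z=np.array(z,float)/np.linalg.norm(z); x=np.array(x,float); x=x-z*(x@z); x/=np.linalg.norm(x)
    return R.from_matrix(np.c_[x,np.cross(z,x),z]).as_euler('xyz')
E
python3 - <<'E'
from h import *
p=np.array([.629,-.093]); a=2.0386; b=np.array([np.cos(a),np.sin(a),0]); up=np.array([0,0,1.])
T=np.array([.557,.316])
fmt=lambda q: None if q is None else np.round(q,2).tolist()
for s in(1,-1):
    print("grasp",s,fmt(solver.solve_ik([*p,.025],ori(-up,s*b))),fmt(solver.solve_ik([*p,.2],ori(-up,s*b))))
    for k in np.radians([-60,-30,0,30,60]):
        h=np.arctan2(T[1],T[0])+k
        for z in(.16,.22,.26): print(" fin",s,round(np.degrees(k)),z,fmt(solver.solve_ik([*T,z],ori([np.cos(h),np.sin(h),0],s*up))))
mouth=np.array([*p,.023])+.04*b
for t in(30,45,60):
  d=-b*np.sin(np.radians(t))-up*np.cos(np.radians(t))
  for s in(1,-1):
    for D in (.15,.22): print("look",t,s,D,fmt(solver.solve_ik(mouth-d*D,ori(d,s*b))))
E
```

```text
grasp 1 [-0.2, 0.25, 1.44, -0.0, 1.45, -0.67] [-0.2, 0.18, 1.2, -0.0, 1.76, -0.67]
 fin 1 -60 0.16 None
 fin 1 -60 0.22 None
 fin 1 -60 0.26 None
 fin 1 -30 0.16 [0.87, -0.12, 2.22, 4.31, 0.99, -2.49]
 fin 1 -30 0.22 None
 fin 1 -30 0.26 None
 fin 1 0 0.16 [0.41, -0.41, 2.45, 2.9, 0.48, -1.36]
 fin 1 0 0.22 [0.41, -0.57, 2.43, 2.77, 0.3, -1.21]
 fin 1 0 0.26 [0.41, -0.65, 2.4, 2.57, 0.21, -1.01]
 fin 1 30 0.16 [-0.01, -0.12, 2.22, 1.85, 1.13, -0.6]
 fin 1 30 0.22 [-0.01, -0.26, 2.21, 1.78, 1.09, -0.43]
 fin 1 30 0.26 [-0.01, -0.33, 2.18, 1.73, 1.07, -0.32]
 fin 1 60 0.16 [-0.09, 0.3, 1.77, 1.53, 1.64, -0.5]
 fin 1 60 0.22 [-0.09, 0.2, 1.76, 1.54, 1.65, -0.39]
 fin 1 60 0.26 [-0.09, 0.14, 1.74, 1.54, 1.65, -0.32]
grasp -1 [-0.2, 0.25, 1.44, -0.0, 1.45, 2.47] [-0.2, 0.18, 1.2, -0.0, 1.76, 2.47]
 fin -1 -60 0.16 None
 fin -1 -60 0.22 None
 fin -1 -60 0.26 None
 fin -1 -30 0.16 [0.87, -0.12, 2.22, 4.31, 0.99, 0.65]
 fin -1 -30 0.22 [0.87, -0.26, 2.21, 4.41, 0.94, 0.48]
 fin -1 -30 0.26 [0.87, -0.33, 2.18, 4.48, 0.91, 0.36]
 fin -1 0 0.16 [0.41, -0.41, 2.45, 2.9, 0.48, 1.78]
 fin -1 0 0.2
[... 160 characters left out ...]
2 None
 fin -1 30 0.26 None
 fin -1 60 0.16 [-0.09, 0.3, 1.77, 1.53, 1.64, 2.64]
 fin -1 60 0.22 None
 fin -1 60 0.26 None
look 30 1 0.15 [0.24, -0.09, 1.65, -0.51, 1.47, -0.21]
look 30 1 0.22 [0.31, -0.12, 1.57, -0.52, 1.6, -0.2]
look 30 -1 0.15 None
look 30 -1 0.22 None
look 45 1 0.15 [0.43, -0.06, 1.76, -0.79, 1.46, 0.06]
look 45 1 0.22 [0.53, -0.09, 1.69, -0.78, 1.59, 0.06]
look 45 -1 0.15 None
look 45 -1 0.22 None
look 60 1 0.15 [0.58, 0.07, 1.82, -1.04, 1.51, 0.33]
look 60 1 0.22 [0.69, 0.06, 1.76, -1.01, 1.63, 0.32]
look 60 -1 0.15 None
look 60 -1 0.22 None<sys>:0: UserWarning: Gimbal lock detected. Setting third angle to zero since it is not possible to uniquely determine all angles.
```

```bash
python3 - <<'E'
from fit import *
p=np.array([.629,-.093]); a=2.0386; b=np.array([np.cos(a),np.sin(a),0]); up=np.array([0,0,1.])
mouth=np.array([*p,.023])+.04*b; t=np.radians(40); d=-b*np.sin(t)-up*np.cos(t)
env.move_pose(mouth-d*.24,ori(d,b)); c=vision.camera("wrist"); save("w1.png",c["img"])
s=telemetry.sense(); print(s["time"],s["position"],c["origin"],c["fov_y"])
print("mouth pred",proj(c,mouth))
for t in("adapter_mouth","adapter"): print(t,[(r["bbox"],round(r["confidence"],2)) for r in vision.spot_in(c,t)])
print([np.round(proj(c,v)).tolist() for v in corners([*p,a])])
E
```

```text
4.325 [0.54158271 0.0796032  0.20696476] [0.47254844 0.21526876 0.26881638] 59.76811328198919
mouth pred [278.45703917 182.83123503]
adapter_mouth [([315.3, 43.5, 394.6, 159.8], 0.86), ([251.3, 239.0, 312.6, 285.8], 0.81), ([252.9, 166.1, 300.2, 239.1], 0.68), ([373.8, 163.2, 427.8, 239.3], 0.62)]
adapter [([253.7, 165.0, 299.6, 241.5], 0.95), ([314.2, 40.7, 393.4, 156.2], 0.94), ([371.4, 163.4, 427.8, 240.1], 0.76), ([249.2, 238.2, 316.6, 280.8], 0.62)]
[[296.0, 208.0], [297.0, 239.0], [261.0, 208.0], [260.0, 239.0], [299.0, 167.0], [301.0, 200.0], [258.0, 167.0], [256.0, 200.0]]
```

View pics/w1.png

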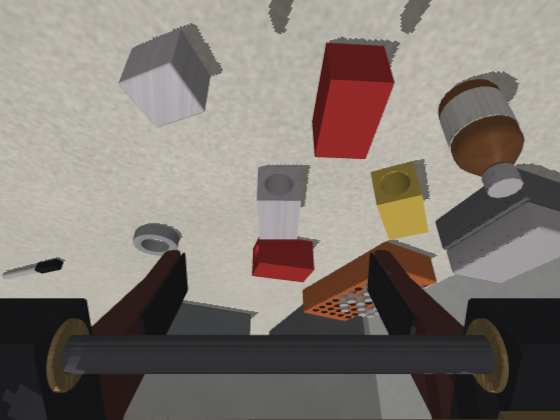

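The wrist view shows the hole at (279,183), on the grey block's + end (heading 117°). The block lies at (256–301, 167–239), as predicted. I'll go above it, refine the pose and grasp.

```bash
python3 - <<'E'
from fit import *
p=np.array([.629,-.093,2.0386]); up=np.array([0,0,1.]); b=lambda a: np.array([np.cos(a),np.sin(a),0])
env.move_pose([*p[:2],.2],ori(-up,b(p[2]))); c=vision.camera("wrist"); save("w2.png",c["img"])
u,v=np.round(proj(c,[*p[:2],.046])).astype(int); V=[]
for r in vision.regions_of(c,"adapter"):
    m=r["pixels"]; print(r["bbox"],r["confidence"],m.sum())
    if m[v,u]: V.append((c,m.astype(np.float32)))
q,e=fit(V[:1],p); print((u,v),q,e)
E
```

```text
[239.0, 288.7, 332.8, 334.0] 0.91 3071
[390.1, 140.8, 484.6, 250.0] 0.73 6761
[249.4, 149.4, 306.2, 249.7] 0.58 5250
[314.7, 1.2, 389.6, 75.7] 0.57 5242
(np.int64(279), np.int64(203)) [ 0.62950125 -0.09393696  2.01790816] 0.030571429058909416
```

```bash
python3 - <<'E'
from h import *
p=np.array([.6293,-.0938]); a=2.024; b=np.array([np.cos(a),np.sin(a),0]); up=np.array([0,0,1.])
env.move_pose([*p,.15],ori(-up,b))
print("contact",env.move_straight([*p,.023],v=.1,force_limit=15))
claw.command_gripper(.03,40); s=telemetry.sense(); print(s["position"],s["grip_width"],s["grasp_force"],s["force"])
if s["grip_width"]>.04:
    env.move_straight([*p,.28],v=.12); s=telemetry.sense(); print(s["time"],s["grip_width"],s["grasp_force"],s["force"])
    c=vision.camera("side"); save("s3.png",cv2.resize(c["img"][60:300,150:470],(640,480)))
E
```

```text
contact False
[ 0.62937548 -0.0937562   0.02303337] 0.04594437148951798 39.98873686417937 [0.81331613 0.03589823 0.05774348]
10.0917 0.04562383603814321 39.9891865812242 [ 0.12233414 -0.57132615 -4.11628772]
```

View pics/s3.png

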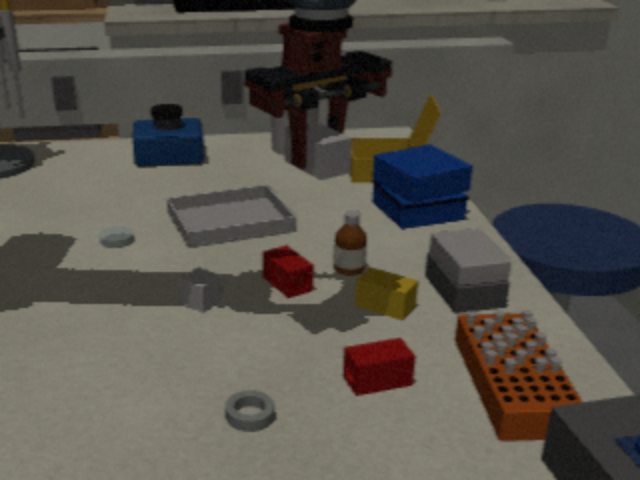

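Held at 46 mm width, and the weight registers at about 4 N. Now I turn it over the tray.

```bash
python3 - <<'E' 2>/dev/null
from h import *
up=np.array([0,0,1.]); T=np.array([.557,.316]); h=np.arctan2(T[1],T[0])+np.radians(60); d=np.array([np.cos(h),np.sin(h),0])
P=lambda z:[*(T[:2]+.002*d[:2]),z]
env.move_pose(P(.26),ori(d,up)); env.move_straight(P(.19),v=.1); env.pause(.5)
s=telemetry.sense(); print(s["time"],s["position"],s["grip_width"],s["grasp_force"],s["qpos"])
for n in("scene","side"):
    c=vision.camera(n); u,v=np.round(proj(c,P(.19))).astype(int); save("f_"+n+".png",cv2.resize(c["img"][max(v-100,0):v+140,max(u-160,0):u+160],(640,480)))
    for t in("tray","blank","ring_weight","bottle","dish","marker"):
        r=vision.spot_in(c,t); print(n,t,[(np.round(x["bbox"]).astype(int).tolist(),round(x["confidence"],2)) for x in r[:1]])
    if n=="scene": print("mouth",proj(c,P(.23)))
E
```

```text
13.0333 [0.55701723 0.31798183 0.19014015] 0.04591990278144352 39.98911343514919 [-0.08721197  0.24814422  1.76845182  1.53638343  1.64264321 -0.44727053]
scene tray [([354, 243, 433, 307], 0.98)]
scene blank [([310, 215, 325, 235], 0.72)]
scene ring_weight [([230, 200, 251, 210], 0.54)]
scene bottle [([284, 250, 303, 284], 0.68)]
scene dish []
scene marker []
mouth [405.65718804 206.48909287]
side tray [([232, 159, 297, 179], 0.95)]
side blank [([241, 192, 261, 215], 0.62)]
side ring_weight [([262, 255, 284, 275], 0.94)]
side bottle [([318, 167, 332, 199], 0.85)]
side dish [([198, 174, 218, 182], 0.71)]
side marker [([179, 310, 224, 355], 0.75)]
```

View pics/f_scene.png

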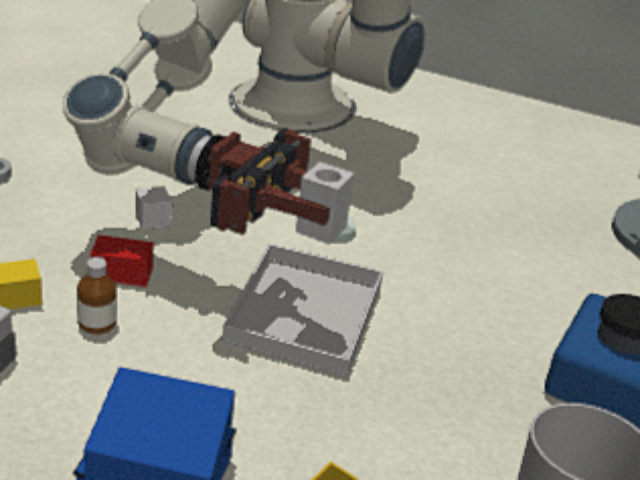

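View pics/f_side.png

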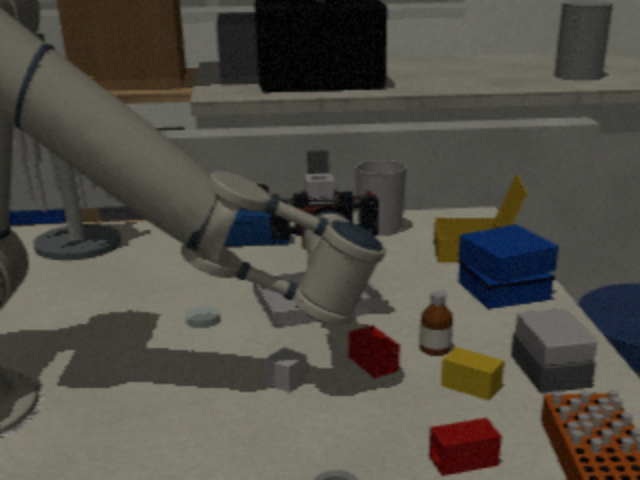

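The scene view shows the hole facing up at crop (328,175), over the tray at (305,310). The bystanders that the networks found have not moved. The dish was hidden in the scene view but is unmoved in the side view.

```bash
python3 -c "
from h import *
print(workorder.hand_in())"
```

```text
the job is handed in; nothing more can be done
None
```

I handed the job in: the gripper is holding the adapter still and upright, hole up, at 40 N, with its centre about 0.19 m above the bench over the middle of the tray; no bystander has visibly moved, and the hand-in returned no verdict.

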